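# Mark a tang in the treadle press

## Robot

A 6-joint arm with a two-finger parallel gripper is mounted at the origin on the work surface. World frame = base frame: x ahead of the robot, y to its left, z up, the work surface at z = 0. Lengths are in m, angles in degrees, forces in N, time in s.
With the tool pointing down it reaches from about 0.35 to 0.875 m from the base axis. Payload 4.2 kg.
Tool frame: the origin (TCP) lies at the very end of the fingers, on their centre line; the grasp point (between the pads) lies 19 mm behind it; z points along the fingers, y is the line along which they close (so a half turn about z gives the same grasp; the last joint's range is limited). The gripper opens to 87 mm and grips with 3 to 60 N. Pads are 19 mm wide; open, the fingers measure 117 mm over their backs; the gripper's body (75 mm by 190 mm) begins 51 mm behind the grasp point.
Start: joints at [-48.438, 22.042, 0.453, 0, -68.411, -14.817], TCP at [0.281, -0.558, 0.223] pointing down, gripper open.
Joint ranges: [-179.83, 179.83], [-69.29, 118.12], [-61.27, 80.66], [-181.25, 117.63], [-171.15, -9.14], [-177.46, 177.46]. Speed limits (degrees/s): [159.86, 159.86, 180, 180, 180, 180].

## Interface

Orientations are given as a 3x3 rotation matrix whose columns are the frame's x, y, z axes.
In Python, from station import r gives the robot as it stands.
- The arm moves only by the tool jog_arm, never from a script. Its argument "plan" is text: rows parted by semicolons, each of 7 numbers parted by spaces: the shift along the tool's x, y, z normalised to -1 to 1, where 1 is 0.025 m, then the turn, a rotation vector about the tool's x, y, z normalised to -1 to 1, where 1 is 8 degrees, then the closure, from -1 (fully open) to 1 (shut). A call has exactly 10 rows; each row shifts and turns the commanded pose from where the row before left it, along the tool's axes as they then stand; what a row does not reach is not made up. A row lasts 1/10 s, in which the tool goes at most 50 mm and 8.59 degrees, less where a joint would pass 70% of its speed; a pose out of reach is approached as far as the arm can. A call with a number of a shift or a turn outside -1 to 1 is refused whole. A call with a gripper value outside its range is refused whole. The fingers move at their own pace and stop on an object; the grip force is fixed at half the most. Time passes only in rows, so rows that do not move let the fingers close, or fill a call up. It gives the time, the measured TCP pose, the force, the opening and the grip force at its end, in the units of the state.
- r.sense(): the state, without advancing time (a new reading comes with each control period).
- r.capture(name): name is "scene" or "top"; returns (picture, depth): 420x560x3 uint8, red, green, blue; 420x560 float32, m along the optical axis (not along the pixel's ray), 0 where there is no reading.
- r.get_calibration(name): a dict with "mtx" (3x3 intrinsics, pixels), "distortion" ([k1, k2, p1, p2, k3] as OpenCV has them; the pictures are not rectified), "extrinsics" (4x4, takes a point from camera to world coordinates). Camera axes: x right, y up, looking along -z (the intrinsics and any distortion apply to the point x, -y, -z); pixel columns grow to the right and rows downward; lengths in m; the calibration is good to about 2 mm. A picture is of the moment at which its call begins. get_calibration takes no time and is no camera call.
- r.finish_job(): hands the job in; it is judged then, once.
The state is a dict: "time_s": time; "joints": joint angles; "joint_velocities": joint speeds; "effort": joint torques, N m; "tcp_pos": TCP position; "ee_rot": TCP orientation; "wrist_force": force on the tool from outside, world axes, zero at the start; "moment": the same for the moment, N m; "gripper_width": opening from 0.0 (shut) to 1.0 (fully open); "gripper_force": force on a finger pad.
Only numpy, scipy, OpenCV 4.12 (cv2) and the standard library are available. Lean on these libraries where they do the work, as an engineer would, in place of code of your own. Each camera call takes 0.05 s, during which the arm holds its last target. There are 200 camera calls.

## Task

In the three-compartment tray find the steel blank that has a narrow tang at one end only, lay it flat on the bed of the marking press with the tang leading, and push it along the channel until the tang is fully home against the back stop under the ram. Then press the spring treadle down with the gripper until you feel the ram land on the tang, lean on the pad with a firm push of about 2 kg for a full second without forcing the press, and let the treadle come all the way up again. Leave the blank in the press, and do not shift the other blanks, the ring on the press's base, or the oil bottle and jar beside it.

Things in the scene. Friction and masses are not known exactly. Their poses are not given: they have to be found in the camera images.
- press: Fixed green bench marking press. Origin: underside centre of its base, on the bench; x points to its back, y to its left, z up (mm below). Base plate x -157..128, y -110..115, 20 thick. Steel bed x -150..65, y -95..-25, flat top at z 45. Green head x 8..108, y -90..-30, z 120..230 over the back of the bed, column behind it. Treadle on its left at y 70.
- stop (a point): Foot of the back stop's front face at the end of the channel, on the bed, at (55, -60, 45) mm in the press frame; stop 14 mm high. The channel runs along press +x at y -60 between two fences 4 mm high, 28 mm apart inside, x -40..55, with a mouth flared to about 46 mm at x -67; in front of it the bed is bare. Axes as the press.
- bed (a point): Point on the top of the bed in front of the channel, at (-100, -60, 45) mm in the press frame: a good place for the middle of the blank when it is laid down.
- ram: Steel ram, upright rod, 24 mm diameter, at (35, -60) mm in the press frame, origin at the centre of its underside, z 93 mm with the treadle up. A slim nose (12 mm diameter) sticks out 20 to 28 mm below, set differently each time, so the treadle's stop must be felt. Nose to blank at rest 10 to 18 mm; it goes down 60 mm per rad of treadle.
- pad_top (a point): Middle of the upper face of the black ribbed rubber pad (60 x 50 x 10 mm) on the treadle's free end: where to press. At (-66, 70, 90) mm in the press frame at rest, 126 mm in front of the hinge. The pad slopes 0.16 rad at rest (front edge higher) and is level at 0.16 rad of treadle.
- treadle (a joint): Treadle hinge, rad: 0 up (rest), grows as the pad goes down; 0.36 is the end of travel with no blank. Hinge line along y at (60, 70, 55) mm in the press frame. With a blank under the ram it stops between 0.16 and 0.31. The spring takes 4 to 8 N at the pad; beyond the landing the ram bears with about twice the further push: 15 to 28 N at the pad is right, 40 N is too much.
- blank: The wanted steel blank, lying flat in one of the tray's compartments: 120 mm long, 10 mm thick; body 85 x 24 mm, then at +x a tang 35 x 13 mm. Origin at the middle of its length, on the underside; x towards the tang, z up. About 0.19 kg.
- tang (a point): Middle of the blank's tang end face, (60, 0, 5) mm in the blank's frame.
- butt (a point): Middle of the blank's wide square end face, (-60, 0, 5) mm in the blank's frame.
- tray: Fixed grey metal tray, 160 x 290 mm (x, y), 24 mm high, walls and floor 5 mm thick, two dividers make three compartments of about 150 x 90 mm side by side in y. Origin: underside centre.
- double: Other blank of the same length and thickness, with a tang at both ends. Stays in the tray.
- bar: Plain steel bar 120 x 24 x 10 mm with no tang. Stays in the tray.
- spacer: Loose steel ring, 22 mm diameter, 14 mm high, standing on the press's base plate between bed and treadle. Stays.
- oil: Dark oil bottle, 56 mm diameter, 130 mm high, between press and tray at the back. Stays.
- jar: Glass jar, 64 mm diameter, 75 mm high, right of the press. Stays.
Things that resemble listed ones, but are neither listed nor needed, are in the scene too. Leave any brown look-alike of the blank alone.

How it is judged (in metres and radians):
On the way, in this order (a step that is already met when the one before it is completed fails the run):
1. the blank lies in the channel, tang home against the back stop, with the treadle still up (x of tang in the frame of press between 0.05 and 0.058 m and y of tang in the frame of press between -0.066 and -0.054 m and z of tang in the frame of press between 0.046 and 0.053 m and angle between the x axis of blank and the x axis of press, either way round below 0.12 rad and angle between blank's own z axis and vertical below 0.06 rad and value of joint treadle below 0.04 rad), for 0.2 s.
2. the gripper holds the treadle down so that the ram bears firmly (10 N or more) on the blank for 0.8 s (x of tang in the frame of press between 0.05 and 0.058 m and y of tang in the frame of press between -0.066 and -0.054 m and z of tang in the frame of press between 0.046 and 0.053 m and angle between the x axis of blank and the x axis of press, either way round below 0.12 rad and angle between blank's own z axis and vertical below 0.06 rad and contact force between ram and blank above 10 N and contact force between the fingers and treadle above 5 N), for 0.8 s.
At the end, for the whole second after the job is handed in: The blank lies flat and at rest on the bed, its tang end within 5 mm of the back stop, within 6 mm of the channel's middle line and within 0.12 rad of its direction; the treadle is up (below 0.04 rad) (all of step 1 and linear speed of blank below 0.01 m/s); the robot touches nothing.
It fails at once if the press is forced: the ram bears on the blank with more than 70 N (about 40 N at the pad) (contact force between ram and blank above 70 N).
It fails at once if another blank or a bystander is moved by more than 25 mm (distance of any of double, bar, spacer, oil, jar from where it was at the start of the episode above 0.025 m).
It also fails if it takes over 58 s, if anything falls off the work surface, if the arm or the gripper's body presses on something with over 40 N, if the wrist force passes 120 N, or if a joint passes its speed limit or range.

## Working session

There is one attempt and no reset: what is moved stays moved. The work goes in short steps, Python scripts to look and compute and a tool call to move; the robot and the scene stay as the last step left them, time stands still between calls to the robot, and variables do not carry over. Pictures are saved under pics/ and viewed, at most 10 in all, crops included, and the job is handed in when it is done.

Besides the shell and the picture viewer there is one more tool, called after ">>>" by a JSON object that holds its "fn" and its "kwargs", one argument or row to a line. jog_arm: Moves the arm, as the interface text tells. Scaled input: -1 to 1 covers 0.025 m each way for a shift and 8 degrees each way for a turn. Its arguments: {"type":"object","properties":{"plan":{"type":"string"}},"required":["plan"]}

```bash
mkdir -p pics; ls; cat > h.py <<'E'
import numpy as np, cv2
from station import r
def cap(n):
    im,d=r.capture(n); np.savez(f'{n}.npz',im=im,d=d); return im,d
def world(n,d,uv):
    c=r.get_calibration(n); uv=np.array(uv,float).reshape(-1,2)
    p=cv2.undistortPoints(uv.reshape(-1,1,2),np.array(c['mtx']),np.array(c['distortion'])).reshape(-1,2)
    z=d[uv[:,1].astype(int),uv[:,0].astype(int)]
    P=np.c_[p[:,0]*z,-p[:,1]*z,-z,np.ones(len(z))]
    return (P@np.array(c['extrinsics']).T)[:,:3]
def cloud(n,d):
    v,u=np.mgrid[:420,:560]; return world(n,d,np.c_[u.ravel(),v.ravel()]).reshape(420,560,3)
E
python3 - <<'E'
from h import *
for n in('scene','top'):
    im,d=cap(n); cv2.imwrite(f'pics/{n}0.png',cv2.resize(im[...,::-1],(784,588)))
    c=r.get_calibration(n); print(n,np.round(c['mtx'],1).tolist(),c['distortion'],np.round(c['extrinsics'],3).tolist())
print(r.sense())
E
```

```text
pics
scene [[390.5, 0.0, 276.9], [0.0, 390.5, 207.7], [0.0, 0.0, 1.0]] [-0.02409609  0.          0.          0.          0.        ] [[0.103, -0.683, 0.723, 1.113], [0.995, 0.061, -0.084, -0.106], [0.013, 0.727, 0.686, 0.693], [0.0, 0.0, 0.0, 1.0]]
top [[451.7, 0.0, 278.3], [0.0, 451.7, 207.5], [0.0, 0.0, 1.0]] [0.0395692 0.        0.        0.        0.       ] [[-0.016, 0.989, -0.146, 0.313], [-1.0, -0.014, 0.016, -0.03], [0.014, 0.147, 0.989, 1.281], [0.0, 0.0, 0.0, 1.0]]
{'time_s': 0.1, 'joints': array([-4.84364019e+01,  2.20841287e+01,  3.87068130e-01, -2.20756045e-02,
       -6.84132248e+01, -1.48179159e+01]), 'joint_velocities': array([ 0.05854449, -0.14557557,  0.20237402,  0.12885297,  0.04188607,
       -0.0975611 ]), 'effort': array([-8.90964984e-04, -3.91687918e+01,  1.87934089e+01,  4.23188388e+00,
        1.34612177e-02, -7.98844280e-05]), 'tcp_pos': array([ 0.28103375, -0.55763758,  0.22159718]), 'ee_rot': array([[-8.93076726e-01, -4.49903260e-01, -1.00895764e-03],
       [-4.49904368e-01,  8.93075162e-01,  1.67787858e-03],
       [ 1.46191966e-04,  1.95240876e-03, -9.99998083e-01]]), 'wrist_force': array([-0.9664268 , -0.18002153,  0.51047802]), 'moment': array([0.02134481, 0.02506656, 0.03347535]), 'gripper_force': 0.0, 'gripper_width': 1.0009367427740097}
```

View pics/top0.png

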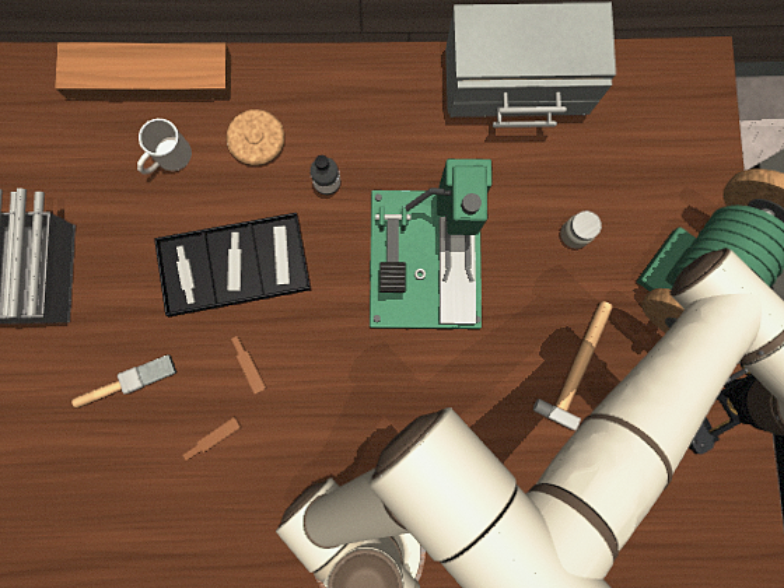

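View pics/scene0.png

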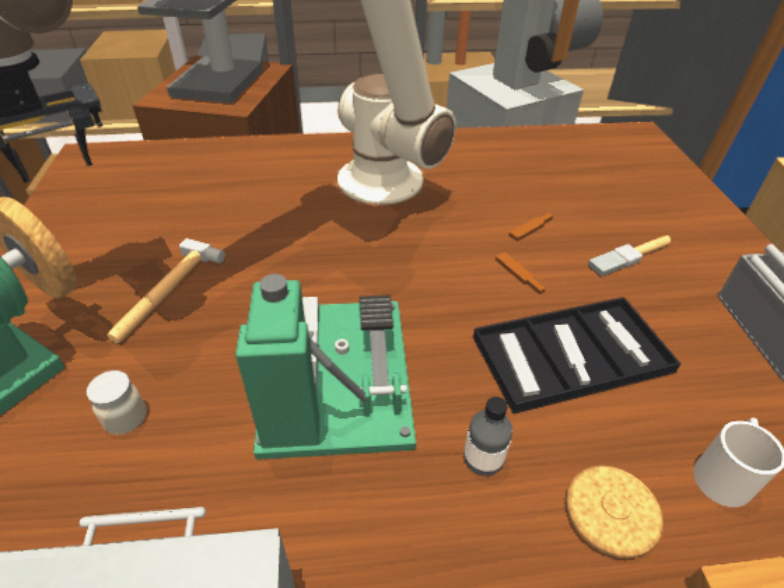

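Top view, in displayed pixels, from left to right in the tray: (185,274) has a tang at both ends and (281,255) is a plain bar. (234,262) has a tang at its upper end only, so it fits the description. The press sits at about (425,260). The brown look-alikes at (248,365) and (212,438) are on the bench. I'll confirm with an enlarged crop.

```bash
python3 - <<'E'
from h import *
z=np.load('top.npz'); im,d=z['im'],z['d']
a=im[145:240,105:230]; b=im[105:240,255:355]
cv2.imwrite('pics/crop1.png',np.hstack([cv2.resize(x[...,::-1],None,fx=k,fy=k,interpolation=cv2.INTER_CUBIC)[:500] for x,k in((a,3.2),(b,3.7*1))][:1]+[cv2.resize(b[...,::-1],(int(304*100/135),304),interpolation=cv2.INTER_CUBIC)]))
P=cloud('top',d)
hsv=cv2.cvtColor(im,cv2.COLOR_RGB2HSV)
# blanks: bright, low saturation, in tray
m=((hsv[...,1]<50)&(hsv[...,2]>130)).astype(np.uint8); m[:, :105]=0; m[:,230:]=0; m[:145]=0; m[240:]=0
n,l,s,c=cv2.connectedComponentsWithStats(m)
for i in range(1,n):
    if s[i,4]>40:
        q=P[l==i]; print('blank',c[i],s[i,4],np.median(q,0),'zrange',np.percentile(q[:,2],[5,95]))
        xy=q[:,:2]; ctr=xy.mean(0); w,v=np.linalg.eigh(np.cov((xy-ctr).T)); ax=v[:,1]*np.sign(v[0,1]); t=(xy-ctr)@ax; print(' axis deg',np.degrees(np.arctan2(ax[1],ax[0])),'ctr',ctr,'t',t.min(),t.max())
        for k in np.linspace(t.min(),t.max(),9)[:-1]:
            e=(xy-ctr)[(t>=k)&(t<k+(np.ptp(t))/8)]@[-ax[1],ax[0]]; print('  ',round(k,3),len(e),np.round([e.min(),e.max()],3))
# press
g=((hsv[...,0]>60)&(hsv[...,0]<90)&(hsv[...,1]>90))
g[:,:255]=0; g[:,360:]=0
for zz in(0.0,0.02,0.045):
    k=g&(abs(P[...,2]-zz)<.008); print('green z',zz,k.sum())
k=g&(abs(P[...,2]-.02)<.008); v,u=np.nonzero(k)
print('base u',u.min(),u.max(),'v',v.min(),v.max()); q=P[k]; print(q.min(0),q.max(0),np.median(q[:,2]))
E
```

```text
blank [200.45257453 181.92411924] 369 [0.57681178 0.16967134 0.01482127] zrange [0.00654409 0.01940049]
 axis deg 14.907580358228262 ctr [0.57578358 0.16849892] t -0.3052694606827947 0.06462516187765766
   -0.305 2 [-0.124 -0.124]Traceback (most recent call last):
  File "<stdin>", line 15, in <module>
    return umr_minimum(a, axis, None, out, keepdims, initial, where)
ValueError: zero-size array to reduction operation minimum which has no identity
```

View pics/crop1.png

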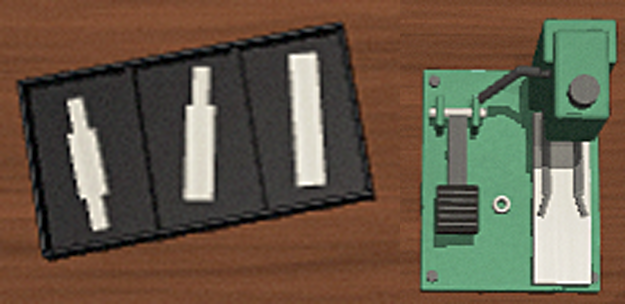

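The crop confirms it: the middle blank, at crop (200,135), has one tang, pointing up (+x). The left one has two tangs and the right one is plain. Next I'll fit the poses at sub-pixel level against the known shapes.

```bash
cat > fit.py <<'E'
from h import *
from scipy.optimize import minimize
S=8
def proj(n,X):
    c=r.get_calibration(n); T=np.linalg.inv(np.array(c['extrinsics'])); X=np.asarray(X,float)
    p=X@T[:3,:3].T+T[:3,3]; p=p*[1,-1,-1]
    return cv2.projectPoints(p.reshape(-1,1,3),np.zeros(3),np.zeros(3),np.array(c['mtx']),np.array(c['distortion']))[0].reshape(-1,2)
def mask(polys,box):
    x0,y0,x1,y1=box; m=np.zeros(((y1-y0)*S,(x1-x0)*S),np.uint8)
    for p in polys: cv2.fillPoly(m,[np.round(((p-[x0,y0]+.5)*S-.5)*16).astype(np.int32)],255,shift=4)
    return cv2.GaussianBlur(cv2.resize(m,(x1-x0,y1-y0),interpolation=cv2.INTER_AREA).astype(np.float32)/255,(0,0),.5)
def pose(q,X):
    c,s=np.cos(q[2]),np.sin(q[2]); X=np.asarray(X,float); return np.c_[c*X[:,0]-s*X[:,1]+q[0],s*X[:,0]+c*X[:,1]+q[1],X[:,2]]
def run(f,q0):
    best=None
    for _ in range(3):
        o=minimize(f,q0,method='Nelder-Mead',options=dict(initial_simplex=np.array([q0]+[np.array(q0)+e for e in np.diag([.006,.006,.05])]),xatol=1e-5,fatol=1e-6)); q0=o.x
    return o.x,o.fun
def ncc(a,b,w=None):
    w=np.ones_like(a,bool) if w is None else w
    return -np.corrcoef(a[w],b[w])[0,1]
BL=np.array([[-60,-12],[25,-12],[25,-6.5],[60,-6.5],[60,6.5],[25,6.5],[25,12],[-60,12]])/1000
E
cat > t.py <<'E'
from fit import *
def blankfit(n,im,q0,z):
    q0=np.array(q0); uv=proj(n,pose(q0,np.c_[BL,np.full(8,z)])); lo=uv.min(0)-7; hi=uv.max(0)+7; box=[*lo.astype(int),*hi.astype(int)]
    g=im[box[1]:box[3],box[0]:box[2]].min(2).astype(np.float32)
    def f(q): return ncc(mask([proj(n,pose(q,np.c_[BL,np.full(8,z)]))],box),g)
    return run(f,q0)
def hull(n,q,b):
    X=[[x,y,z] for x in b[0] for y in b[1] for z in b[2]]
    return cv2.convexHull(proj(n,pose(q,np.array(X)/1000)).astype(np.float32))[:,0]
def quad(n,q,x,y,z): return proj(n,pose(q,np.array([[x[0],y[0],z],[x[1],y[0],z],[x[1],y[1],z],[x[0],y[1],z]])/1000))
def pressfit(n,im,q0):
    box=[255,125,355,245] if n=='top' else [165,195,310,335]
    hs=cv2.cvtColor(im,cv2.COLOR_RGB2HSV)[box[1]:box[3],box[0]:box[2]]
    gr=((hs[...,0]>50)&(hs[...,0]<95)&(hs[...,1]>60)).astype(np.float32)
    wh=((hs[...,1]<60)&(hs[...,2]>140)).astype(np.float32)
    v,u=np.mgrid[box[1]:box[3],box[0]:box[2]]
    res={}
    def f(q):
        B=mask([hull(n,q,([-157,128],[-110,115],[0,20]))],box); b=mask([quad(n,q,[-150,-75],[-95,-25],45)],box)
        w1=np.ones_like(B,bool)
        if n=='top': w1=(u<300)|(v>165)
        # base silhouette: anything not wood -> compare green|white union on border only
        fg=np.maximum(gr,wh); L=0
        e=cv2.dilate(B,np.ones((9,9)))-cv2.erode(B,np.ones((9,9)))>.02
        L+=((B-fg)[e&w1]**2).mean()
        eb=cv2.dilate(b,np.ones((9,9)))-cv2.erode(b,np.ones((5,5)))>.02
        if n=='top':
            eb&=(v>207); L+=((b-wh)[eb]**2).mean()
        return L
    return run(f,q0)
if __name__=='__main__':
    for n in('top','scene'):
        im=np.load(n+'.npz')['im']
        q,L=blankfit(n,im,[.585,.133,0.] if n=='top' else [.58,.14,0],.015); print(n,'blank',np.round(q,4),L)
    im=np.load('top.npz')['im']
    q,L=pressfit('top',im,[.63,-.14,0.]); print('press',np.round(q,4),L)
E
python3 - <<'E'
from h import *
# rough plane-based seeds
z=np.load('top.npz');d=z['d']
print(world('top',d,[(167,187),(300,230),(330,215),(280,198),(299.5,195)]))
z=np.load('scene.npz');print(world('scene',z['d'],[(408,252),(268,225)]))
E
python3 t.py
```

```text
[[ 0.56342706  0.26355466  0.01587107]
 [ 0.43464778 -0.11049146  0.02264825]
 [ 0.47283396 -0.19296925  0.04500374]
 [ 0.51483612 -0.05470008  0.0897387 ]
 [ 0.53368733 -0.11128739  0.02467125]]
[[ 0.57265379  0.25821787  0.01725164]
 [ 0.5286547  -0.05699684  0.08957784]]
top blank [0.5782 0.168  0.0197] -0.9505252000076944
scene blank [0.5778 0.1664 0.0032] -0.9704059683405949
press [ 0.614  -0.1271 -0.0168] 0.45695483684539795
```

```bash
sed -i 's/\[.585,.133,0.\] if n==.top. else \[.58,.14,0\]/[.563,.262,-.03]/; s/\[.63,-.14,0.\]/[.58,-.127,0.]/' t.py; cat >> t.py <<'E'
    o=im[...,::-1].copy(); o=cv2.resize(o,None,fx=4,fy=4,interpolation=cv2.INTER_CUBIC)
    for p in [hull('top',q,([-157,128],[-110,115],[0,20])),quad('top',q,[-150,-40],[-95,-25],45),quad('top',q,[-40,55],[-74,-46],49),quad('top',q,[-96,-36],[45,95],90)]:
        cv2.polylines(o,[np.round((p*4+1.5)*16).astype(np.int32)],True,(0,0,255),1,shift=4)
    cv2.imwrite('pics/press1.png',o[430:980,1000:1440])
E
python3 t.py
```

```text
top blank [ 0.5662  0.2636 -0.0024] -0.9786999359320294
scene blank [ 0.5676  0.2631 -0.0012] -0.9824550656686891
press [ 0.5814 -0.1269 -0.0235] 0.04764129966497421
```

View pics/press1.png

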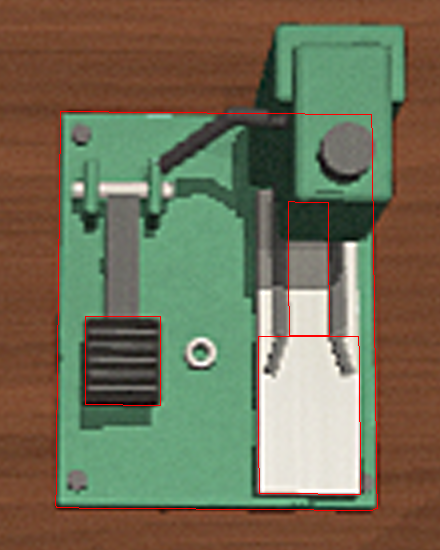

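Blank: centre (0.567, 0.263), yaw about 0, with the two cameras agreeing to 1.5 mm. Press: origin (0.581, -0.127), yaw -1.3°, and the outline overlay lies right on the edges. I'll turn the tool so its y axis matches world y, then go over the blank with the fingers part-closed to clear the dividers.

>>> {"fn": "jog_arm", "kwargs": {
  "plan": "0 0 0 0 0 0.84 0.2; 0 0 0 0 0 0.84 0.2; 0 0 0 0 0 0.84 0.2; 0 0 0 0 0 0.82 0.2; -0.3 1 0 0 0 0 0.2; -0.3 1 0 0 0 0 0.2; -0.3 1 0 0 0 0 0.2; -0.3 1 0 0 0 0 0.2; -0.3 1 0 0 0 0 0.2; -0.3 1 0 0 0 0 0.2"
}}

```text
time_s: 1.1
tcp_pos: [0.3262, -0.4068, 0.2221]
ee_rot: [[-1.0, -0.0, -0.001], [-0.0, 1.0, 0.001], [0.001, 0.001, -1.0]]
wrist_force: [0.7, 0.1, 0.7]
gripper_width: 0.409
gripper_force: 0.0
```

>>> {"fn": "jog_arm", "kwargs": {
  "plan": "-0.3 1 0 0 0 0 0.2; -0.3 1 0 0 0 0 0.2; -0.3 1 0 0 0 0 0.2; -0.3 1 0 0 0 0 0.2; -0.3 1 0 0 0 0 0.2; -0.3 1 0 0 0 0 0.2; -0.3 1 0 0 0 0 0.2; -0.3 1 0 0 0 0 0.2; -0.3 1 0 0 0 0 0.2; -0.3 1 0 0 0 0 0.2"
}}

```text
time_s: 2.1
tcp_pos: [0.4009, -0.1569, 0.2223]
ee_rot: [[-1.0, -0.0, -0.0], [-0.0, 1.0, 0.0], [0.0, 0.0, -1.0]]
wrist_force: [0.8, 0.4, 0.1]
gripper_width: 0.396
gripper_force: 0.0
```

>>> {"fn": "jog_arm", "kwargs": {
  "plan": "-0.3 1 0 0 0 0 0.2; -0.3 1 0 0 0 0 0.2; -0.3 1 0 0 0 0 0.2; -0.3 1 0 0 0 0 0.2; -0.3 1 0 0 0 0 0.2; -0.3 1 0 0 0 0 0.2; -0.3 1 0 0 0 0 0.2; -0.3 1 0 0 0 0 0.2; -0.3 1 0 0 0 0 0.2; -0.3 1 0 0 0 0 0.2"
}}

```text
time_s: 3.1
tcp_pos: [0.4758, 0.093, 0.2222]
ee_rot: [[-1.0, -0.001, -0.001], [-0.001, 1.0, -0.0], [0.001, -0.0, -1.0]]
wrist_force: [0.1, -0.6, -0.8]
gripper_width: 0.402
gripper_force: 0.0
```

>>> {"fn": "jog_arm", "kwargs": {
  "plan": "-0.38 0.973 0.5 0 0 0 0.2; -0.38 0.973 0.5 0 0 0 0.2; -0.38 0.973 0.5 0 0 0 0.2; -0.38 0.973 0.5 0 0 0 0.2; -0.38 0.973 0.5 0 0 0 0.2; -0.38 0.973 0.5 0 0 0 0.2; -0.38 0.973 0.5 0 0 0 0.2; 0 0 1 0 0 0 0.2; 0 0 1 0 0 0 0.2; 0 0 1 0 0 0 0.2"
}}

```text
time_s: 4.1
tcp_pos: [0.5421, 0.2624, 0.0586]
ee_rot: [[-1.0, -0.001, -0.001], [-0.001, 1.0, -0.0], [0.001, -0.0, -1.0]]
wrist_force: [0.1, 0.6, 0.2]
gripper_width: 0.403
gripper_force: 0.0
```

>>> {"fn": "jog_arm", "kwargs": {
  "plan": "0 0 0.6 0 0 0 0.2; 0 0 0.6 0 0 0 0.2; 0 0 0.5 0 0 0 0.2; 0 0 0.3 0 0 0 0.2; 0 0 0 0 0 0 0.2; 0 0 0 0 0 0 0.6; 0 0 0 0 0 0 1; 0 0 0 0 0 0 1; 0 0 0 0 0 0 1; 0 0 0 0 0 0 1"
}}

```text
time_s: 5.1
tcp_pos: [0.543, 0.2628, 0.0109]
ee_rot: [[-1.0, -0.001, 0.002], [-0.001, 1.0, 0.001], [-0.002, 0.001, -1.0]]
wrist_force: [0.0, 0.9, 2.3]
gripper_width: 0.265
gripper_force: 30.0
```

>>> {"fn": "jog_arm", "kwargs": {
  "plan": "0 0 -0.6 0 0 0 1; 0 0 -1 0 0 0 1; 0 0 -1 0 0 0 1; 0 0 -1 0 0 0 1; 0.25 -1 -1 0 0 0 1; 0.25 -1 -1 0 0 0 1; 0.25 -1 -0.4 0 0 0 1; 0.25 -1 0 0 0 0 1; 0.25 -1 0 0 0 0 1; 0.25 -1 0 0 0 0 1"
}}

```text
time_s: 6.1
tcp_pos: [0.5037, 0.1109, 0.1595]
ee_rot: [[-1.0, -0.0, -0.002], [-0.0, 1.0, -0.0], [0.002, -0.0, -1.0]]
wrist_force: [-0.1, -0.1, -2.2]
gripper_width: 0.268
gripper_force: 30.0
```

>>> {"fn": "jog_arm", "kwargs": {
  "plan": "0.2 -1 0 0 0 0 1; 0.2 -1 0 0 0 0 1; 0.2 -1 0 0 0 0 1; 0.2 -1 0 0 0 0 1; 0.2 -1 0 0 0 0 1; 0.2 -1 0 0 0 0 1; 0.2 -1 0 0 0 0 1; 0.2 -1 0 0 0 0 1; 0.2 -1 0 0 0 0 1; 0.2 -1 0 0 0 0.17 1"
}}

```text
time_s: 7.1
tcp_pos: [0.4538, -0.1386, 0.1595]
ee_rot: [[-1.0, 0.024, -0.002], [0.024, 1.0, 0.0], [0.002, 0.0, -1.0]]
wrist_force: [0.3, -0.2, -1.3]
gripper_width: 0.267
gripper_force: 30.0
```

```bash
python3 - <<'E'
from h import *
s=r.sense(); print(s['tcp_pos'],s['gripper_width'],s['gripper_force'])
im,d=cap('top'); a=im[110:290,230:380,::-1]
im2,_=cap('scene'); b=im2[150:340,150:310,::-1]
cv2.imwrite('pics/held.png',np.hstack([cv2.resize(a,(400,480)),cv2.resize(b,(400,480))]))
E
```

```text
[ 0.45378835 -0.13864757  0.15946516] 0.2669177121190693 29.994091987609863
```

View pics/held.png

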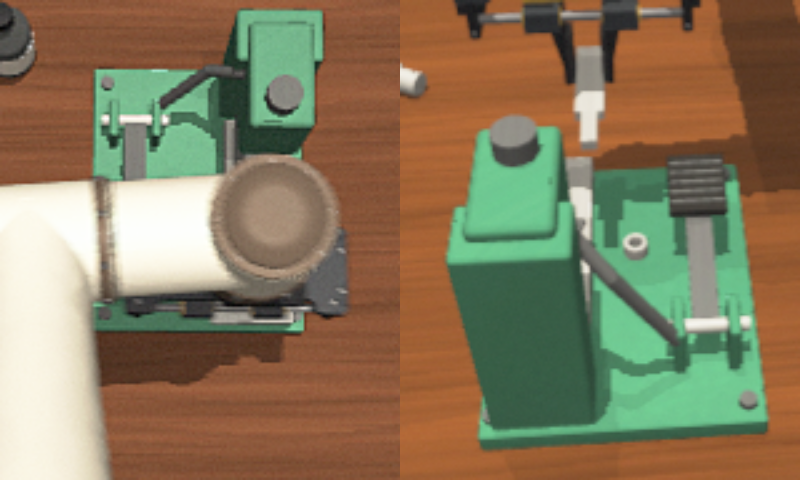

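The blank is held with the tang forward (right half, (590,90)). The bed, channel and pad are clear. Now lowering it.

>>> {"fn": "jog_arm", "kwargs": {
  "plan": "-0.07 -0.91 0 0 0 0 1; -0.06 -0.91 0 0 0 0 1; 0 0 1 0 0 0 1; 0 0 1 0 0 0 1; 0 0 1 0 0 0 1; 0 0 0.6 0 0 0 1; 0 0 0.3 0 0 0 1; 0 0 0.2 0 0 0 1; 0 0 0 0 0 0 1; 0 0 0 0 0 0 1"
}}

```text
time_s: 8.2
tcp_pos: [0.4579, -0.1833, 0.0582]
ee_rot: [[-1.0, 0.023, 0.001], [0.023, 1.0, -0.0], [-0.001, -0.0, -1.0]]
wrist_force: [0.1, -0.6, -2.3]
gripper_width: 0.266
gripper_force: 30.0
```

```bash
python3 - <<'E'
from t import *
im,d=cap('scene'); P=cloud('scene',d)
hs=cv2.cvtColor(im,cv2.COLOR_RGB2HSV); 
cv2.imwrite('pics/low.png',cv2.resize(im[130:300,190:310,::-1],None,fx=3.4,fy=3.4,interpolation=cv2.INTER_CUBIC))
q=[.5814,-.1269,-.0235]; c,s=np.cos(q[2]),np.sin(q[2]); D=P-[q[0],q[1],0]
L=np.stack([c*D[...,0]+s*D[...,1],-s*D[...,0]+c*D[...,1],D[...,2]],-1)*1000
m=(abs(L[...,1]+60)<25)&(L[...,0]>-110)&(L[...,0]<-30)&(L[...,2]<75)&(L[...,2]>48)
for a in range(-110,-30,8):
    k=m&(abs(L[...,0]-a)<4)
    if k.sum(): print(a,k.sum(),np.round(np.median(L[k],0),1),np.round(np.percentile(L[k][:,1],[5,95]),1))
E
```

```text
-110 1 [-108.2  -39.    48.2] [-39. -39.]
-70 1 [-66.5 -35.7  49.1] [-35.7 -35.7]
-62 5 [-62.7 -37.7  50. ] [-37.7 -35.5]
-54 3 [-56.8 -35.4  49.1] [-37.4 -35.4]
```

View pics/low.png

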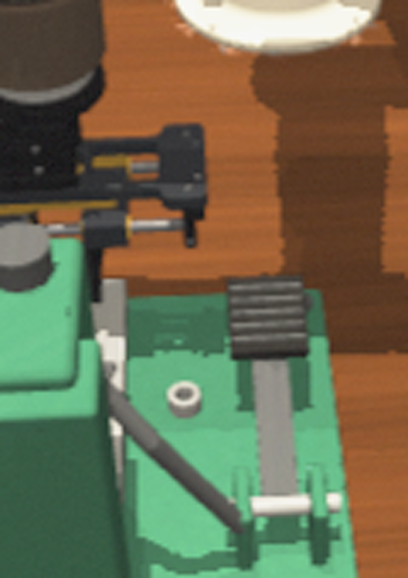

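The press head hides the blank in this view, so I'll go on by feel, lowering the last few mm slowly.

>>> {"fn": "jog_arm", "kwargs": {
  "plan": "0 0 0.06 0 0 0 1; 0 0 0.06 0 0 0 1; 0 0 0.06 0 0 0 1; 0 0 0.04 0 0 0 1; 0 0 0.03 0 0 0 1; 0 0 0 0 0 0 1; 0 0 0 0 0 0 1; 0 0 0 0 0 0 1; 0 0 0 0 0 0 1; 0 0 0 0 0 0 1"
}}

```text
time_s: 9.25
tcp_pos: [0.4573, -0.1833, 0.0513]
ee_rot: [[-1.0, 0.023, 0.0], [0.023, 1.0, 0.0], [-0.0, 0.0, -1.0]]
wrist_force: [-0.1, 0.4, -1.7]
gripper_width: 0.266
gripper_force: 30.0
```

>>> {"fn": "jog_arm", "kwargs": {
  "plan": "-0.16 -0.02 0 0 0 0 1; -0.16 0 0 0 0 0 1; -0.16 0 0 0 0 0 1; -0.16 0 0 0 0 0 1; -0.16 0 0 0 0 0 1; -0.16 0 0 0 0 0 1; -0.16 0 0 0 0 0 1; -0.16 0 0 0 0 0 1; -0.16 0 0 0 0 0 1; 0 0 0 0 0 0 1"
}}

```text
time_s: 10.25
tcp_pos: [0.4941, -0.1847, 0.0513]
ee_rot: [[-1.0, 0.023, 0.001], [0.023, 1.0, -0.0], [-0.001, -0.0, -1.0]]
wrist_force: [0.4, 0.5, -1.7]
gripper_width: 0.264
gripper_force: 30.0
```

>>> {"fn": "jog_arm", "kwargs": {
  "plan": "0 0 0.02 0 0 0 1; 0 0 0 0 0 0 0.3; 0 0 0 0 0 0 0.2; 0 0 0 0 0 0 0.2; 0 0 -0.3 0 0 0 0.2; 0 0 -0.6 0 0 0 0.2; 0 0 -0.6 0 0 0 1; 0.8 0 0 0 0 0 1; 0.8 0 0 0 0 0 1; 0.8 0 0 0 0 0 1"
}}

```text
time_s: 11.25
tcp_pos: [0.4328, -0.1833, 0.089]
ee_rot: [[-1.0, 0.023, 0.001], [0.023, 1.0, -0.0], [-0.001, -0.0, -1.0]]
wrist_force: [-0.4, 0.0, -0.4]
gripper_width: 0.126
gripper_force: 0.0
```

```bash
python3 - <<'E'
from h import *
im,d=cap('top'); s=r.sense(); print(s['tcp_pos'],s['gripper_width'])
im2,_=cap('scene')
cv2.imwrite('pics/rel.png',np.hstack([cv2.resize(im[110:260,250:370,::-1],(400,500)),cv2.resize(im2[150:300,170:290,::-1],(400,500))]))
E
```

```text
[ 0.42875163 -0.18287698  0.08854594] 0.07855588024883993
```

View pics/rel.png

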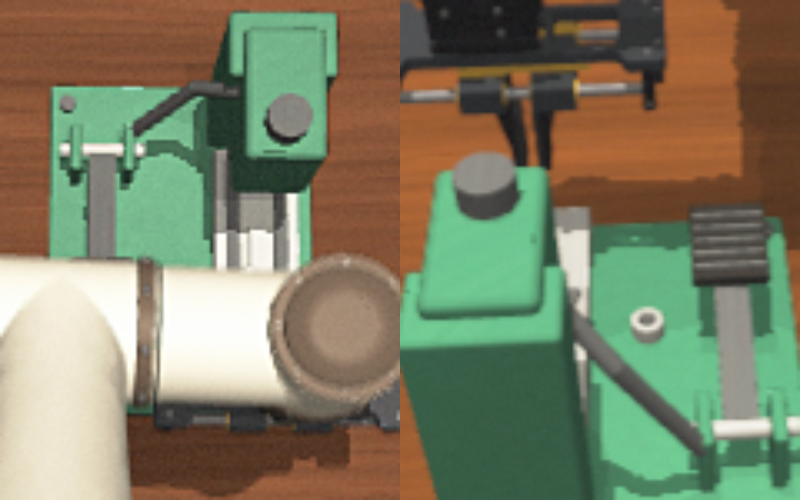

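The blank lies on the bed and is entering the channel; its tang and shoulders show at left-half (258,240). Now I'll lower the shut fingers behind the butt.

>>> {"fn": "jog_arm", "kwargs": {
  "plan": "0 0 0.4 0 0 0 1; 0 0 0.4 0 0 0 1; 0 0 0.4 0 0 0 1; 0 0 0.2 0 0 0 1; 0 0 0.1 0 0 0 1; 0 0 0 0 0 0 1; 0 0 0 0 0 0 1; 0 0 0 0 0 0 1; 0 0 0 0 0 0 1; 0 0 0 0 0 0 1"
}}

```text
time_s: 12.35
tcp_pos: [0.4334, -0.1833, 0.0511]
ee_rot: [[-1.0, 0.023, 0.001], [0.023, 1.0, -0.0], [-0.001, -0.0, -1.0]]
wrist_force: [0.7, -0.1, -0.1]
gripper_width: 0.007
gripper_force: 0.0
```

>>> {"fn": "jog_arm", "kwargs": {
  "plan": "0 0 0.06 0 0 0 1; -0.3 0 0 0 0 0 1; -0.3 0 0 0 0 0 1; -0.3 0 0 0 0 0 1; -0.3 0 0 0 0 0 1; -0.3 0 0 0 0 0 1; -0.3 0 0 0 0 0 1; -0.3 0 0 0 0 0 1; -0.1 0 0 0 0 0 1; 0 0 0 0 0 0 1"
}}

```text
time_s: 13.35
tcp_pos: [0.4892, -0.1845, 0.0493]
ee_rot: [[-1.0, 0.023, 0.001], [0.023, 1.0, -0.0], [-0.001, -0.0, -1.0]]
wrist_force: [-0.0, 0.1, -0.0]
gripper_width: 0.005
gripper_force: 0.0
```

>>> {"fn": "jog_arm", "kwargs": {
  "plan": "-0.1 0 0 0 0 0 1; -0.1 0 0 0 0 0 1; -0.1 0 0 0 0 0 1; -0.06 0 0 0 0 0 1; -0.06 0 0 0 0 0 1; -0.06 0 0 0 0 0 1; 0 0 0 0 0 0 1; 0 0 0 0 0 0 1; 0 0 0 0 0 0 1; 0 0 0 0 0 0 1"
}}

```text
time_s: 14.35
tcp_pos: [0.5006, -0.1848, 0.0494]
ee_rot: [[-1.0, 0.023, 0.001], [0.023, 1.0, -0.0], [-0.001, -0.0, -1.0]]
wrist_force: [0.2, 1.4, 0.5]
gripper_width: 0.008
gripper_force: 0.0
```

>>> {"fn": "jog_arm", "kwargs": {
  "plan": "-0.04 0 0 0 0 0 1; -0.04 0 0 0 0 0 1; -0.04 0 0 0 0 0 1; -0.04 0 0 0 0 0 1; 0 0 0 0 0 0 1; 0 0 0 0 0 0 1; 0 0 0 0 0 0 1; 0 0 0 0 0 0 1; 0 0 0 0 0 0 1; 0 0 0 0 0 0 1"
}}

```text
time_s: 15.35
tcp_pos: [0.5044, -0.1849, 0.0493]
ee_rot: [[-1.0, 0.023, 0.0], [0.023, 1.0, -0.0], [-0.0, -0.0, -1.0]]
wrist_force: [0.1, -0.3, -0.2]
gripper_width: 0.003
gripper_force: 0.2
```

>>> {"fn": "jog_arm", "kwargs": {
  "plan": "-0.03 0 0 0 0 0 1; -0.03 0 0 0 0 0 1; 0 0 0 0 0 0 1; 0 0 0 0 0 0 1; 0 0 0 0 0 0 1; 0 0 0 0 0 0 1; 0 0 0 0 0 0 1; 0 0 0 0 0 0 1; 0 0 0 0 0 0 1; 0 0 0 0 0 0 1"
}}

```text
time_s: 16.35
tcp_pos: [0.5053, -0.1849, 0.0492]
ee_rot: [[-1.0, 0.023, -0.001], [0.023, 1.0, 0.0], [0.001, 0.0, -1.0]]
wrist_force: [-4.1, 0.5, 3.0]
gripper_width: 0.01
gripper_force: 2.0
```

>>> {"fn": "jog_arm", "kwargs": {
  "plan": "-0.03 0 0 0 0 0 1; -0.02 0 0 0 0 0 1; 0 0 0 0 0 0 1; 0 0 0 0 0 0 1; 0 0 0 0 0 0 1; 0.1 0 0 0 0 0 1; 0.6 0 0 0 0 0 1; 0.6 0 0 0 0 0 1; 0 0 -1 0 0 0 1; 0 0 -1 0 0 0 1"
}}

```text
time_s: 17.35
tcp_pos: [0.4759, -0.1843, 0.0999]
ee_rot: [[-1.0, 0.023, 0.003], [0.023, 1.0, -0.001], [-0.003, -0.0, -1.0]]
wrist_force: [0.6, -0.5, -0.2]
gripper_width: 0.003
gripper_force: 0.0
```

The stop was felt at the expected place (TCP x 0.505, with the force rising). Moving above the pad, then a look at the blank.

>>> {"fn": "jog_arm", "kwargs": {
  "plan": "0 0 -1 0 0 0 1; 0 0.3 -0.5 0 0 0 1; 0 1 0 0 0 0 1; -0.2 1 0 0 0 0 1; -0.4 1 0 0 0 0 1; -0.4 1 0 0 0 0 1; -0.4 0.9 0 0 0 0 1; -0.12 0 0 0 0 0 1; 0 0 0 0 0 0 1; 0 0 0 0 0 0 1"
}}

```text
time_s: 18.35
tcp_pos: [0.5154, -0.0553, 0.1365]
ee_rot: [[-1.0, 0.024, -0.0], [0.024, 1.0, 0.0], [0.0, 0.0, -1.0]]
wrist_force: [0.1, 0.7, 0.1]
gripper_width: 0.003
gripper_force: 0.0
```

```bash
python3 - <<'E'
from t import *
im,d=cap('top'); s=r.sense(); print(s['tcp_pos'],s['wrist_force'])
q=[.5814,-.1269,-.0235]
o=cv2.resize(im[...,::-1],None,fx=4,fy=4,interpolation=cv2.INTER_CUBIC)
B=np.c_[BL*1000+[-5,-60],np.full(8,55)]/1000
cv2.polylines(o,[np.round((proj('top',pose(q,B))*4+1.5)*16).astype(np.int32)],True,(0,0,255),1,shift=4)
im2,_=cap('scene')
cv2.imwrite('pics/in.png',np.hstack([o[430:980,1000:1440],cv2.resize(im2[150:300,190:286,::-1],(352,550))]))
E
```

```text
[ 0.51523528 -0.05559938  0.13654945] [ 0.58462789 -0.45224218  0.54017741]
```

View pics/in.png

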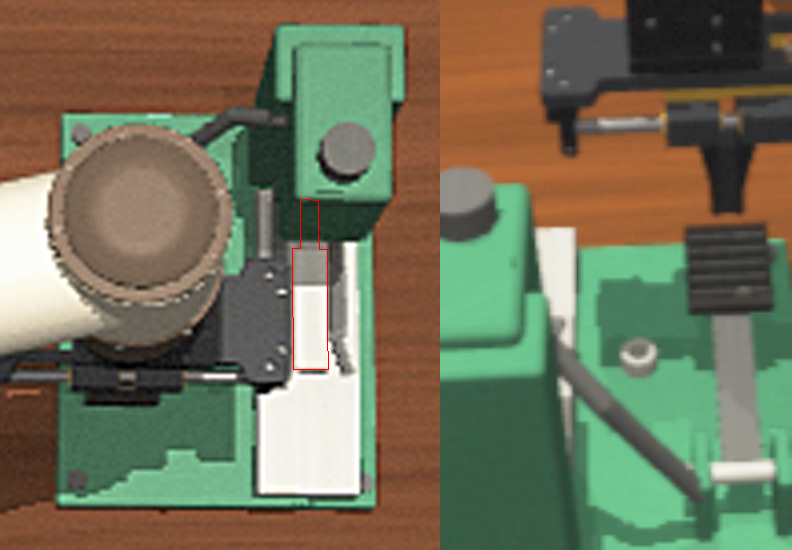

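The blank's butt and sides match the "home" outline at (310,370). Now down onto the pad, safely above the earliest possible landing (pad z 0.070).

>>> {"fn": "jog_arm", "kwargs": {
  "plan": "0 0 0.5 0 0 0 1; 0 0 0.5 0 0 0 1; 0 0 0.4 0 0 0 1; 0 0 0.2 0 0 0 1; 0 0 0.2 0 0 0 1; 0 0 0.2 0 0 0 1; 0 0 0.2 0 0 0 1; 0 0 0.2 0 0 0 1; 0 0 0 0 0 0 1; 0 0 0 0 0 0 1"
}}

```text
time_s: 19.45
tcp_pos: [0.5152, -0.0552, 0.0769]
ee_rot: [[-1.0, 0.023, -0.001], [0.023, 1.0, -0.0], [0.001, -0.0, -1.0]]
wrist_force: [-2.3, -0.4, 3.3]
gripper_width: 0.005
gripper_force: 2.2
```

>>> {"fn": "jog_arm", "kwargs": {
  "plan": "0 0 0.06 0 0 0 1; 0 0 0.06 0 0 0 1; 0 0 0 0 0 0 1; 0 0 0 0 0 0 1; 0 0 0 0 0 0 1; 0 0 0 0 0 0 1; 0 0 0 0 0 0 1; 0 0 0 0 0 0 1; 0 0 0 0 0 0 1; 0 0 0 0 0 0 1"
}}

```text
time_s: 20.45
tcp_pos: [0.5157, -0.0551, 0.0738]
ee_rot: [[-1.0, 0.023, 0.0], [0.023, 1.0, 0.0], [-0.0, 0.0, -1.0]]
wrist_force: [-2.7, -1.0, 3.7]
gripper_width: 0.005
gripper_force: 2.4
```

>>> {"fn": "jog_arm", "kwargs": {
  "plan": "0 0 0.04 0 0 0 1; 0 0 0.04 0 0 0 1; 0 0 0.04 0 0 0 1; 0 0 0 0 0 0 1; 0 0 0 0 0 0 1; 0 0 0 0 0 0 1; 0 0 0 0 0 0 1; 0 0 0 0 0 0 1; 0 0 0 0 0 0 1; 0 0 0 0 0 0 1"
}}

```text
time_s: 21.45
tcp_pos: [0.5153, -0.0551, 0.0708]
ee_rot: [[-1.0, 0.023, -0.001], [0.023, 1.0, 0.0], [0.001, -0.0, -1.0]]
wrist_force: [-3.5, 0.1, 5.2]
gripper_width: 0.003
gripper_force: 2.6
```

>>> {"fn": "jog_arm", "kwargs": {
  "plan": "0 0 0.04 0 0 0 1; 0 0 0.04 0 0 0 1; 0 0 0.02 0 0 0 1; 0 0 0 0 0 0 1; 0 0 0 0 0 0 1; 0 0 0 0 0 0 1; 0 0 0 0 0 0 1; 0 0 0 0 0 0 1; 0 0 0 0 0 0 1; 0 0 0 0 0 0 1"
}}

```text
time_s: 22.45
tcp_pos: [0.5153, -0.0551, 0.0684]
ee_rot: [[-1.0, 0.023, -0.0], [0.023, 1.0, 0.0], [0.0, 0.0, -1.0]]
wrist_force: [-4.5, 0.0, 6.3]
gripper_width: -0.0
gripper_force: 3.0
```

>>> {"fn": "jog_arm", "kwargs": {
  "plan": "0 0 0.04 0 0 0 1; 0 0 0.04 0 0 0 1; 0 0 0.02 0 0 0 1; 0 0 0 0 0 0 1; 0 0 0 0 0 0 1; 0 0 0 0 0 0 1; 0 0 0 0 0 0 1; 0 0 0 0 0 0 1; 0 0 0 0 0 0 1; 0 0 0 0 0 0 1"
}}

```text
time_s: 23.45
tcp_pos: [0.5151, -0.0551, 0.0659]
ee_rot: [[-1.0, 0.023, -0.001], [0.023, 1.0, 0.0], [0.001, 0.0, -1.0]]
wrist_force: [-4.8, -0.6, 6.8]
gripper_width: 0.002
gripper_force: 3.2
```

>>> {"fn": "jog_arm", "kwargs": {
  "plan": "0 0 0.04 0 0 0 1; 0 0 0.04 0 0 0 1; 0 0 0 0 0 0 1; 0 0 0 0 0 0 1; 0 0 0 0 0 0 1; 0 0 0 0 0 0 1; 0 0 0 0 0 0 1; 0 0 0 0 0 0 1; 0 0 0 0 0 0 1; 0 0 0 0 0 0 1"
}}

```text
time_s: 24.45
tcp_pos: [0.5149, -0.0551, 0.0639]
ee_rot: [[-1.0, 0.023, -0.001], [0.023, 1.0, 0.0], [0.001, 0.0, -1.0]]
wrist_force: [-4.9, 0.6, 7.4]
gripper_width: 0.007
gripper_force: 3.4
```

>>> {"fn": "jog_arm", "kwargs": {
  "plan": "0 0 0.04 0 0 0 1; 0 0 0.04 0 0 0 1; 0 0 0 0 0 0 1; 0 0 0 0 0 0 1; 0 0 0 0 0 0 1; 0 0 0 0 0 0 1; 0 0 0 0 0 0 1; 0 0 0 0 0 0 1; 0 0 0 0 0 0 1; 0 0 0 0 0 0 1"
}}

```text
time_s: 25.45
tcp_pos: [0.5149, -0.0551, 0.0622]
ee_rot: [[-1.0, 0.023, -0.001], [0.023, 1.0, -0.0], [0.001, -0.0, -1.0]]
wrist_force: [-5.3, 0.3, 10.1]
gripper_width: 0.008
gripper_force: 4.7
```

>>> {"fn": "jog_arm", "kwargs": {
  "plan": "0 0 0.04 0 0 0 1; 0 0 0.02 0 0 0 1; 0 0 0 0 0 0 1; 0 0 0 0 0 0 1; 0 0 0 0 0 0 1; 0 0 0 0 0 0 1; 0 0 0 0 0 0 1; 0 0 0 0 0 0 1; 0 0 0 0 0 0 1; 0 0 0 0 0 0 1"
}}

```text
time_s: 26.45
tcp_pos: [0.5149, -0.0551, 0.0618]
ee_rot: [[-1.0, 0.023, -0.001], [0.023, 1.0, -0.0], [0.001, -0.0, -1.0]]
wrist_force: [-7.2, 1.9, 15.9]
gripper_width: 0.007
gripper_force: 8.2
```

The ram has landed: the pad stopped at z 0.062 while the force rose. One more millimetre for about 20 N, then hold.

>>> {"fn": "jog_arm", "kwargs": {
  "plan": "0 0 0.02 0 0 0 1; 0 0 0.02 0 0 0 1; 0 0 0 0 0 0 1; 0 0 0 0 0 0 1; 0 0 0 0 0 0 1; 0 0 0 0 0 0 1; 0 0 0 0 0 0 1; 0 0 0 0 0 0 1; 0 0 0 0 0 0 1; 0 0 0 0 0 0 1"
}}

```text
time_s: 27.45
tcp_pos: [0.5149, -0.0551, 0.0615]
ee_rot: [[-1.0, 0.023, -0.001], [0.023, 1.0, -0.0], [0.001, -0.0, -1.0]]
wrist_force: [-9.4, 2.1, 20.9]
gripper_width: 0.007
gripper_force: 10.5
```

>>> {"fn": "jog_arm", "kwargs": {
  "plan": "0 0 0 0 0 0 1; 0 0 0 0 0 0 1; 0 0 0 0 0 0 1; 0 0 0 0 0 0 1; 0 0 0 0 0 0 1; 0 0 0 0 0 0 1; 0 0 0 0 0 0 1; 0 0 0 0 0 0 1; 0 0 0 0 0 0 1; 0 0 0 0 0 0 1"
}}

```text
time_s: 28.45
tcp_pos: [0.5149, -0.0551, 0.0614]
ee_rot: [[-1.0, 0.023, -0.001], [0.023, 1.0, -0.0], [0.001, -0.0, -1.0]]
wrist_force: [-10.5, 2.5, 20.9]
gripper_width: 0.009
gripper_force: 10.4
```

Held at 21 N for about 2 s. Letting the treadle up.

>>> {"fn": "jog_arm", "kwargs": {
  "plan": "0 0 -0.1 0 0 0 1; 0 0 -0.2 0 0 0 1; 0 0 -0.3 0 0 0 1; 0 0 -0.3 0 0 0 1; 0 0 -0.3 0 0 0 1; 0 0 -0.4 0 0 0 1; 0 0 -0.8 0 0 0 1; 0 0 -1 0 0 0 1; 0 0 -1 0 0 0 1; 0 0 -1 0 0 0 1"
}}

```text
time_s: 29.45
tcp_pos: [0.5149, -0.0549, 0.195]
ee_rot: [[-1.0, 0.024, -0.001], [0.024, 1.0, 0.001], [0.001, 0.001, -1.0]]
wrist_force: [-0.4, -0.5, -0.5]
gripper_width: 0.006
gripper_force: 0.0
```

>>> {"fn": "jog_arm", "kwargs": {
  "plan": "0 1 -0.3 0 0 0 1; 0 1 0 0 0 0 1; 0 1 0 0 0 0 1; 0 1 0 0 0 0 1; 0 1 0 0 0 0 1; 0 1 0 0 0 0 1; 0 1 0 0 0 0 1; 0 1 0 0 0 0 1; 0 0.3 0 0 0 0 1; 0 0 0 0 0 0 1"
}}

```text
time_s: 30.45
tcp_pos: [0.5199, 0.1531, 0.2014]
ee_rot: [[-1.0, 0.022, -0.001], [0.022, 1.0, -0.0], [0.001, -0.0, -1.0]]
wrist_force: [-1.4, -0.5, 0.6]
gripper_width: 0.001
gripper_force: 0.0
```

```bash
python3 - <<'E'
from t import *
im,d=cap('top'); s=r.sense(); print(s['tcp_pos'],s['wrist_force'],s['time_s'])
q=[.5814,-.1269,-.0235]
o=cv2.resize(im[...,::-1],None,fx=4,fy=4,interpolation=cv2.INTER_CUBIC)
B=np.c_[BL*1000+[-5,-60],np.full(8,55)]/1000
for p in (proj('top',pose(q,B)),quad('top',q,[-96,-36],[45,95],90)): cv2.polylines(o,[np.round((p*4+1.5)*16).astype(np.int32)],True,(0,0,255),1,shift=4)
cv2.imwrite('pics/end.png',o[430:980,1000:1440])
im2,d2=cap('scene'); P=cloud('scene',d2); k=(abs(P[...,0]-.517)<.02)&(abs(P[...,1]+.055)<.02)&(P[...,2]>.05)&(P[...,2]<.12); print('pad z',np.median(P[k][:,2]),k.sum())
E
```

```text
[0.51988239 0.15228107 0.20146624] [ 1.27822232 -1.23406221 -0.28283704] 30.5
pad z 0.09076931286986967 279
```

View pics/end.png

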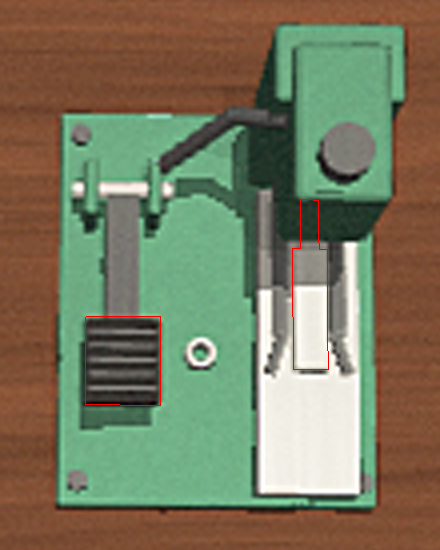

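The blank is still home, with its butt at (310,370) on the outline. The treadle is up (pad z 0.091), and the ring hasn't moved. Handing the job in.

```bash
python3 -c "
from station import r
print(r.finish_job())"
```

```text
the job is handed in; nothing more can be done
None
```

The single-tang blank is home against the back stop and was pressed at about 21 N on the pad for about 2 s; the treadle is back up and the job was handed in at about 30.5 s, with no verdict returned.

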